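# Sterilise the stem of the pen trimmer

### The arm

A 6-joint arm with a two-finger parallel gripper is mounted at the origin on the work surface. World frame = base frame: x ahead of the robot, y to its left, z up, the work surface at z = 0. Lengths are in mm, angles in rad, forces in N, time in s.
With the tool pointing down it reaches from about 275 to 1000 mm from the base axis. Payload 8.4 kg.
Tool frame: the origin (TCP) lies at the very end of the fingers, on their centre line; the grasp point (between the pads) lies 19 mm behind it; z points along the fingers, y is the line along which they close (so a half turn about z gives the same grasp; the last joint's range is limited). The gripper opens to 85 mm and grips with 20 to 120 N. Pads are 22 mm wide; open, the fingers measure 114 mm over their backs; the gripper's body (76 mm by 85 mm) begins 54 mm behind the grasp point. The pads swing forward as they close: fully open they stand 13 mm farther back than shut.
Start: joints at [-0.002, 0.353, 1.633, -0, 1.155, -0.002], TCP at [625.002, -0, 231.281] pointing down, gripper open.
Joint ranges: [-2.63, 2.63], [-0.92, 2.1], [0.06, 2.66], [-1.3, 4.44], [0, 2.69], [-3.02, 3.02]. Speed limits (rad/s): [2.22, 2.22, 2.79, 3.14, 3.14, 3.14].

### API

Orientations are given as [roll, pitch, yaw] about the fixed x, y, z axes, in that order (R = Rz(yaw) Ry(pitch) Rx(roll)).
In Python, from rig import sensors, grab_frame, camera_params, order gives the robot as it stands. The module is installed in compiled form; this text tells all that it offers.
- The arm moves only by the tool move_arm, never from a script. Its argument "motion" is a list of rows, each a list of 7 numbers: the turn, a rotation vector about the tool's x, y, z in rad, then the shift along the tool's x, y, z in m, then the finger opening in m, from 0 to 0.0854. A call has 1 to 8 rows; each row is the pose to reach, as a shift and turn from the pose commanded when the call began, along the tool's axes at that moment; what a row does not reach only later rows make up. A row lasts 1/8 s, in which the tool goes at most 62.5 mm and 10.7 degrees, less where a joint would pass 70% of its speed; a pose out of reach is approached as far as the arm can. A call with a gripper value outside its range is refused whole. The fingers move at their own pace and stop on an object; "grip_force" is the grip in N (left out, the last holds). Time passes only in rows, so rows that repeat a pose let the fingers close. It gives the time, the measured TCP pose, the force, the opening and the grip force at its end, in the units of the state.
- sensors.sense(): the state, without advancing time (a new reading comes with each control period).
- grab_frame(name): name is "scene" or "side" or "wrist"; returns (picture, depth): 384x512x3 uint8, red, green, blue; 384x512 float32, mm along the optical axis (not along the pixel's ray), 0 where there is no reading.
- camera_params(name): a dict with "camera_matrix" (3x3 intrinsics, pixels), "k1" (the pictures are not rectified: a ray, as slopes to the right and down, at radius r is drawn at 1 + k1 r^2 times it, then the intrinsics apply), "world_from_camera" (4x4, takes a point from camera to world coordinates). Camera axes: x right, y down, z forward; pixel columns grow to the right and rows downward; lengths in mm; the calibration is good to about 2 mm. A picture is of the moment at which its call begins: read the wrist's pose just before it. camera_params takes no time and is no camera call; for the wrist camera it gives the pose at the moment of the call.
- order.sign_off(): hands the job in; it is judged then, once.
The state is a dict: "clock": time; "qpos": joint angles; "qvel": joint speeds; "joint_efforts": joint torques, N m; "eef_pos": TCP position; "tcp_rot": TCP orientation; "contact_force": force on the tool from outside, world axes, zero at the start; "wrist_torque": the same for the moment, N m; "opening": opening from 0.0 (shut) to 1.0 (fully open); "grasp_force": force on a finger pad.
Only numpy, scipy, OpenCV 4.12 (cv2) and the standard library are available. Lean on these libraries where they do the work, as an engineer would, in place of code of your own. Each camera call takes 0.05 s, during which the arm holds its last target. There are 200 camera calls.

### The job

Flip the toggle switch of the counter-top steriliser fully over to on; after that, lift the slim pen trimmer out of its wooden stand and lower its thin stem through the round port in the steriliser's top, never letting the trimmer touch the steriliser. Finish while still holding the trimmer there with the gripper: upright, still and centred in the port, more than half of the stem below the rim and the thick handle still above it. Leave the other things on the counter where they are.

Things in the scene. Friction and masses are not known exactly. Their poses are not given: they have to be found in the camera images.
- steriliser: Fixed: pale box 120 (x) x 150 (y) mm with a 30 mm thick steel top, flat, 112 mm above the counter, on a grey plinth 12 mm high spanning x -65 to +155, y -75 to +75 mm. Origin: on the counter under the port. Its +x points away from the robot (yawed up to 0.5 rad), z up. The toggle switch stands on the plinth at the box's +x side. May be left or right of the stand.
- port (a point): Centre of the mouth of the round through port, 26 mm in diameter, level with the flat steel top; axes as the steriliser's (z up). The bore is 30 mm long and opens below into the hollow box, whose floor lies 95 mm below the mouth.
- switch (a joint): Toggle angle: 0 = off, 1.0 rad = fully on (stop). Steel stick 10 mm thick, its pivot at x 115, y 0, z 34 mm of the steriliser's frame, axis along its x; block under it 50 (x) x 70 (y) mm, top at z 33. Off leans 0.5 rad to the steriliser's -y (robot's right); swung over the top, on leans 0.5 rad to its +y (left). Top-heavy: past upright it falls to the nearer end. About 0.5 N at the ball moves it.
- switch_tip (a point): Centre of the 26 mm black ball on the toggle stick, 70 mm from the pivot: 95 mm above the counter when off or on, 104 mm when upright.
- pen_trimmer: Loose slim pen trimmer, about 80 g, upright in the stand, stem down. Round steel stem 10 mm in diameter, 80 mm long; above it a round aluminium handle 22 mm in diameter, 90 mm long, thin black band near its top. Origin: centre of the stem's lower end; z runs up to the handle. In the stand the origin is 15 mm above the counter, the handle spans 95 to 185 mm above it.
- stand: Fixed round wooden stand, 60 mm in diameter and 95 mm high, with a 14 mm vertical hole through its middle; the trimmer's handle rests on its top, the stem hangs in the hole. Origin: centre of its underside on the counter.
- beard_trimmer: Loose matte black beard trimmer lying flat, 176 x 42 x 34 mm, long along its x. Origin: under its middle. Leave alone.
- guard_comb: Loose clear plastic guard comb, 49 x 40 x 20 mm. Origin: under its middle. Leave alone.
- round_mirror: Loose round stainless steel hand mirror lying flat, disc 130 mm in diameter and 8 mm thick, with a handle reaching 160 mm from the disc's centre along its -x. Origin: under the disc's centre. Leave alone.
- cup: Loose grey ceramic cup, 76 mm in diameter, 90 mm high. Origin: centre of its underside. Leave alone.

How it is judged:
By the outcome, as a careful person would: the job done as asked, in the order asked, and still so for the second after the job is handed in, while the arm keeps its last pose, push and grip.
It also fails if it takes over 64 s, if anything falls off the work surface, if the arm or the gripper's body presses on something with over 40 N, if the wrist force passes 120 N, or if a joint passes its speed limit or range.

## Working session

There is one attempt and no reset: what is moved stays moved. The work goes in short steps, Python scripts to look and compute and a tool call to move; the robot and the scene stay as the last step left them, time stands still between calls to the robot, and variables do not carry over. Pictures are saved under pics/ and viewed, at most 12 in all, crops included, and the job is handed in when it is done.

Besides the shell and the picture viewer there is one more tool, called as name([rows], argument=value, ...), one row to a line, values as JSON. move_arm: Moves the arm, as the interface text tells. Its arguments: {"type":"object","properties":{"motion":{"type":"array","items":{"type":"array","items":{"type":"number"}}},"grip_force":{"type":"number"}},"required":["motion"]}

```bash
mkdir -p pics; cat > h.py <<'E'
import numpy as np, cv2
from rig import sensors, grab_frame, camera_params, order
def ray(cp,u,v):
    K=np.array(cp["camera_matrix"]);k=cp["k1"];T=np.array(cp["world_from_camera"])
    d=np.array([(u-K[0,2])/K[0,0],(v-K[1,2])/K[1,1]]);p=d.copy()
    for _ in range(20): p=d/(1+k*(p@p))
    r=T[:3,:3]@np.array([p[0],p[1],1]);return T[:3,3],r
def onz(cp,u,v,z):
    o,r=ray(cp,u,v);return o+r*(z-o[2])/r[2]
def cloud(cp,dep):
    K=np.array(cp["camera_matrix"],float);T=np.array(cp["world_from_camera"])
    h,w=dep.shape;v,u=np.mgrid[:h,:w]
    dx=(u-K[0,2])/K[0,0];dy=(v-K[1,2])/K[1,1];x,y=dx.copy(),dy.copy()
    for _ in range(20):
        s=1+cp["k1"]*(x*x+y*y);x,y=dx/s,dy/s
    P=np.stack([x*dep,y*dep,dep],-1)@T[:3,:3].T+T[:3,3];P[dep<=0]=np.nan;return P
def shot(name,tag=None):
    cp=camera_params(name);im,d=grab_frame(name)
    if tag:
        cv2.imwrite(f"pics/{tag}.png",cv2.cvtColor(im,cv2.COLOR_RGB2BGR));np.savez(f"pics/{tag}.npz",im=im,d=d,**{k:np.array(v) for k,v in cp.items()})
    return im,d,cp
def load(tag):
    z=np.load(f"pics/{tag}.npz");return z["im"],z["d"],{k:z[k] if k!="k1" else float(z[k]) for k in("camera_matrix","k1","world_from_camera")}
E
python3 - <<'E'
from h import *
s=sensors.sense();print(s)
for n in("scene","side","wrist"):
    im,d,cp=shot(n,n+"0");print(n,np.round(cp["world_from_camera"],3).tolist(),cp["k1"],np.array(cp["camera_matrix"]).tolist())
a=cv2.imread("pics/scene0.png");b=cv2.imread("pics/side0.png")
E
```

```text
{'clock': 0.0, 'qpos': array([-2.39725301e-03,  3.53674022e-01,  1.63415075e+00,  2.97245782e-05,
        1.15517453e+00, -2.38571833e-03]), 'qvel': array([-0.00014823, -0.00024754, -0.00028278,  0.00158042,  0.00116571,
       -0.00053011]), 'joint_efforts': array([-2.03471049e-03, -6.05236173e+01, -3.42063046e+01, -2.62302356e-04,
        9.48130677e-03,  3.61521288e-06]), 'eef_pos': array([6.24521014e+02, 1.21859708e-02, 2.30538404e+02]), 'tcp_rot': array([-3.14018608e+00, -3.05328566e-05,  1.57077275e+00]), 'contact_force': array([-0.4445626 , -1.21472551,  0.54677575]), 'wrist_torque': array([ 0.04020485,  0.07756874, -0.02989288]), 'grasp_force': 0.0, 'opening': 1.001656526266548}
scene [[0.313, 0.633, -0.708, 1572.956], [0.95, -0.193, 0.247, -325.735], [0.02, -0.75, -0.661, 1003.782], [0.0, 0.0, 0.0, 1.0]] -0.20956528050821405 [[492.5705220340266, 0.0, 259.6959061120618], [0.0, 492.5705220340266, 186.15417022723358], [0.0, 0.0, 1.0]]
side [[-0.99, -0.086, 0.116, 429.577], [-0.144, 0.652, -0.744, 884.406], [-0.011, -0.753, -0.658, 862.542], [0.0, 0.0, 0.0, 1.0]] -0.019653193115039973 [[434.54247061052985, 0.0, 256.93759795697497], [0.0, 434.54247061052985, 188.13661869017346], [0.0, 0.0, 1.0]]
wrist [[1.0, 0.0, -0.002, 624.31], [-0.0, -0.956, -0.294, 75.716], [-0.002, 0.294, -0.956, 374.248], [0.0, 0.0, 0.0, 1.0]] 0.03143660103371045 [[323.06476949028865, 0.0, 251.50804837412224], [0.0, 323.06476949028865, 188.65558033920277], [0.0, 0.0, 1.0]]
```

View pics/scene0.png

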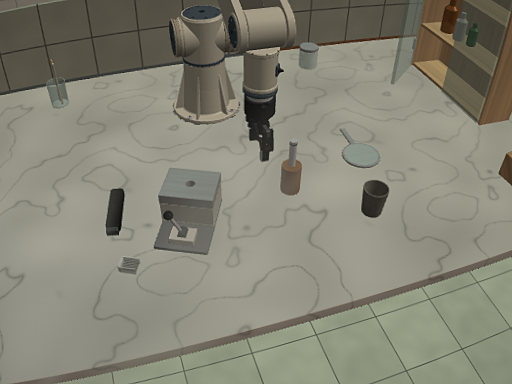

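View pics/side0.png

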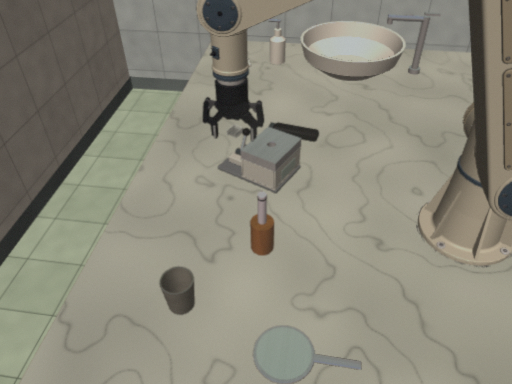

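The scene view shows the port at about (190,184), the toggle's ball at (168,215), the trimmer at (292,145-165) in its stand, and the cup at (374,198). The side view shows the port at (271,145), the ball near (240,153), and the trimmer at (262,195-215).

```bash
python3 - <<'E'
from h import *
for t in("scene0","side0"):
    im,d,cp=load(t);P=cloud(cp,d)
    Z=P[...,2]
    # steriliser top pixels by depth
    m=((Z>105)&(Z<119)).astype(np.uint8)
    n,l,st,c=cv2.connectedComponentsWithStats(m)
    for i in range(1,n):
        if st[i,4]>150: 
            q=P[l==i];print(t,"z~112",st[i].tolist(),np.nanmean(q,0).round(1))
    hi={"scene0":(292,145,14,25),"side0":(262,200,12,14)}[t]
    u,v,a,b=hi
    win=P[v-b:v+b,u-a:u+a].reshape(-1,3)
    for z0,z1 in((100,120),(120,140),(140,160),(160,180),(180,195)):
        q=win[(win[:,2]>z0)&(win[:,2]<z1)];print(t,z0,len(q),q.mean(0).round(1) if len(q) else'')
    pu,pv={"scene0":(190,184),"side0":(271,145)}[t]
    g=cv2.cvtColor(im,cv2.COLOR_RGB2GRAY).astype(int)
    w=g[pv-6:pv+7,pu-9:pu+10];print(w)
a=cv2.imread("pics/scene0.png")[160:260,140:240];b=cv2.imread("pics/side0.png")[100:200,210:310]
c=np.hstack([cv2.resize(x,(400,400),interpolation=cv2.INTER_CUBIC) for x in(a,b)]);cv2.imwrite("pics/c1.png",c)
E
```

```text
scene0 z~112 [295, 13, 108, 14, 297] [-400.9  787.8  111.7]
scene0 z~112 [0, 38, 171, 32, 520] [-400.6 -427.7  112.1]
scene0 z~112 [447, 68, 65, 35, 232] [327.  986.6 112. ]
scene0 z~112 [180, 76, 50, 20, 187] [ 55.5 -15.3 111.6]
scene0 z~112 [158, 168, 63, 36, 1627] [ 555.4 -174.2  111.3]
scene0 100 43 [543.4 130.3 109.5]
scene0 120 39 [544.  129.3 130.2]
scene0 140 45 [542.9 130.4 150.3]
scene0 160 41 [544.3 130.9 171.3]
scene0 180 36 [537.9 132.5 184.1]
[[130 130 130 130 130 130 129 131 130 131 130 131 131 130 131 130 131 131
  131]
 [132 132 131 132 132 132 131 131 132 133 133 132 131 132 131 129 129 129
  129]
 [133 134 134 134 134 135 134 127 124 120 119 121 126 132 132 130 129 129
  127]
 [130 131 129 131 131 129 121 105  89  76  74  80  98 122 133 133 131 132
  132]
 [129 129 128 129 124 110  99  96  89  83  77  74  74  93 122 131 130 129
  131]
 [129 130 129 131 118 102 101  97  90  84  78  76  73  79 113 130 128 126
  127]
 [131 131 131 132 118 100 101  97  91  84  79  75  75  94 122 129 127 126
  127]
 [133 132 132 133 127 110 100  95  91  82  75  79  95 123 133 129 128 12
[... 1207 characters left out ...]
  96 105 110 112 112 113 118 128 130 130 130
  129]
 [130 130 132 132 119  95  83  95 102 109 115 113 113 111 122 130 130 131
  133]
 [130 131 130 129 121 107  94  97 106 109 115 117 114 117 125 128 128 129
  130]
 [131 131 128 127 128 123 113 110 112 116 120 123 123 126 128 130 130 131
  133]
 [129 127 128 126 126 126 126 125 126 129 127 128 128 129 129 127 131 130
  131]
 [129 127 129 125 128 126 128 127 128 129 128 126 127 126 131 129 132 131
  131]
 [124 127 123 126 128 127 127 128 129 130 129 128 129 132 130 131 132 130
  130]
 [126 125 124 125 126 126 129 128 129 128 127 127 129 130 130 131 127 128
  131]
 [124 125 124 124 126 128 127 127 128 127 128 129 128 131 127 127 128 127
  130]]
```

View pics/c1.png

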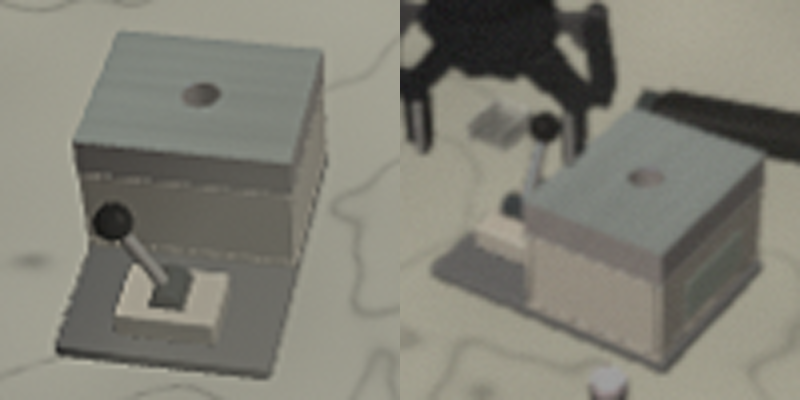

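```bash
cat >> h.py <<'E'
def tri(obs):
    A=np.zeros((3,3));b=np.zeros(3)
    for cp,u,v in obs:
        o,r=ray(cp,u,v);r=r/np.linalg.norm(r);M=np.eye(3)-np.outer(r,r);A+=M;b+=M@o
    p=np.linalg.solve(A,b)
    return p.round(1),[round(float(np.linalg.norm((np.eye(3)-np.outer(r,r)/(r@r))@(p-o))),1) for o,r in (ray(*x) for x in obs)]
E
python3 - <<'E'
from h import *
_,_,cs=load("scene0");_,_,cd=load("side0")
print("port",tri([(cs,189.9,183.3),(cd,271.2,144.2)]),onz(cs,189.9,183.3,112),onz(cd,271.2,144.2,112))
print("ball",tri([(cs,167.8,214.8),(cd,245.7,131.3)]),onz(cs,167.8,214.8,95),onz(cd,245.7,131.3,95))
for f,(x0,y0),cp in(([(118,32),(323,49),(293,163),(75,143)],(140,160),cs),([(242,107),(364,155),(262,253),(127,192)],(210,100),cd)):
    q=np.array([onz(cp,x0+(a+.5)/4-.5,y0+(b+.5)/4-.5,112)[:2] for a,b in f]);print(q.round(1).tolist(),q.mean(0))
    print([round(float(np.degrees(np.arctan2(*(q[(i+1)%4]-q[i])[::-1]))),1) for i in range(4)],np.linalg.norm(np.roll(q,-1,0)-q,axis=1).round())
E
```

```text
port (array([ 548.5, -171.8,  109.3]), [0.5, 0.5]) [ 550.91433563 -172.43335887  112.        ] [ 548.35465632 -167.34712199  112.        ]
ball (array([ 638.9, -251.6,   95.1]), [0.9, 0.9]) [ 637.66182353 -252.01238082   95.        ] [ 639.37999183 -250.52460519   95.        ]
[[466.4, -215.3], [527.9, -79.4], [636.2, -128.6], [574.4, -264.5]] [ 551.23409513 -171.95809616]
[65.7, -24.4, -114.4, 155.5] [149. 119. 149. 119.]
[[563.2, -262.5], [463.9, -208.8], [526.6, -79.0], [633.3, -138.9]] [ 546.75524024 -172.30014564]
[151.6, 64.2, -29.3, -119.6] [113. 144. 122. 142.]
```

move_arm([
  [0, 0, 0.1, -0.04, 0, 0, 0],
  [0, 0, 0.25, -0.1, 0, 0, 0],
  [0, 0, 0.4, -0.16, 0, 0, 0],
  [0, 0, 0.426, -0.22, -0.002, 0, 0],
  [0, 0, 0.426, -0.27, -0.003, 0, 0],
  [0, 0, 0.426, -0.292, -0.003, 0, 0],
  [0, 0, 0.426, -0.292, -0.003, 0, 0],
  [0, 0, 0.426, -0.292, -0.003, 0, 0],
])

```text
clock: 1.15
eef_pos: [622.0, -290.6, 231.0]
tcp_rot: [-3.141, -0.001, 1.145]
contact_force: [0.2, 0.8, 1.2]
opening: 0.003
grasp_force: 0.0
```

```bash
python3 - <<'E'
from h import *
s=sensors.sense();print(s["clock"],s["eef_pos"],s["tcp_rot"],s["contact_force"])
shot("wrist","w1")
E
```

```text
1.15 [ 622.01238503 -290.63417201  231.02079312] [-3.14076010e+00 -5.82031400e-04  1.14540423e+00] [0.17314677 0.7921207  1.17871233]
```

View pics/w1.png

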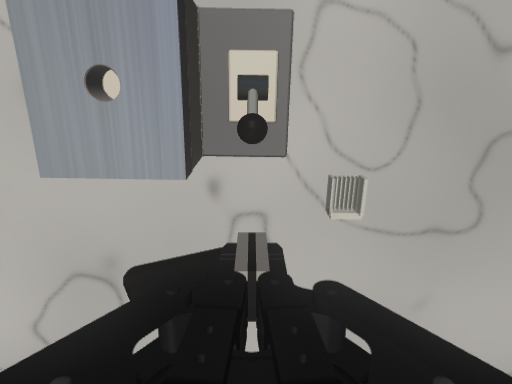

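The wrist view shows the port at (103,84), the ball at (252,129), and the box and plinth nearly aligned with the image axes. The shut fingers are at (252,240).

```bash
python3 - <<'E'
from h import *
im,d,cp=load("w1");P=cloud(cp,d)
print("port z112",onz(cp,103,83.5,112),"ball z95",onz(cp,252,129,95))
_,_,cs=load("scene0");_,_,cd=load("side0")
print("tri port",tri([(cs,189.9,183.3),(cd,271.2,144.2),(cp,103,83.5)]),"ball",tri([(cs,167.8,214.8),(cd,245.7,131.3),(cp,252,129)]))
print("ball depth",P[120:138,245:260].reshape(-1,3)[:, 2].max(), "top z",np.nanmedian(P[130:160,60:160,2]))
# yaw: plinth's -y edge and top's -y edge
g=cv2.cvtColor(im,cv2.COLOR_RGB2GRAY)
def edge(cols,r0,r1,z):
    pts=[]
    for c in cols:
        gr=np.abs(np.diff(g[r0:r1,c].astype(float)));r=r0+gr.argmax()+.5;pts.append(onz(cp,c,r,z)[:2])
    vx,vy,_,_=cv2.fitLine(np.float32(pts),cv2.DIST_HUBER,0,.01,.01).ravel();print("deg",np.degrees(np.arctan2(vy,vx)))
edge(range(60,175),168,190,112);edge(range(210,280),148,164,12)
E
```

```text
port z112 [ 550.06466368 -171.30105365  112.        ] ball z95 [ 639.26450701 -251.36796234   95.        ]
tri port (array([ 548.8, -171.3,  109.5]), [0.8, 0.3, 0.6]) ball (array([ 639.1, -251.5,   95.2]), [1.0, 0.8, 0.2])
ball depth nan top z 113.11786814780353
deg -25.519484
deg -25.623055
```

move_arm([
  [0, 0, 0.02, 0, 0, 0.05, 0],
  [0, 0, 0.02, 0, 0, 0.1, 0],
  [0, 0, 0.02, 0, 0, 0.146, 0],
  [0, 0, 0.02, 0, 0, 0.146, 0],
  [0, 0, 0.02, 0.012, 0, 0.146, 0],
  [0, 0, 0.02, 0.02, 0, 0.146, 0],
  [0, 0, 0.02, 0.028, 0, 0.146, 0],
  [0, 0, 0.02, 0.036, 0, 0.146, 0],
])

```text
clock: 2.2
eef_pos: [637.6, -258.8, 86.3]
tcp_rot: [3.14, -0.0, 1.125]
contact_force: [-0.9, -0.2, 0.8]
opening: 0.002
grasp_force: 0.3
```

move_arm([
  [0, 0, 0, 0.008, 0, 0, 0],
  [0, 0, 0, 0.016, 0, 0, 0],
  [0, 0, 0, 0.024, 0, 0, 0],
  [0, 0, 0, 0.032, 0, 0, 0],
  [0, 0, 0, 0.038, 0, 0, 0],
  [0, 0, 0, 0.04, 0, 0, 0],
  [0, 0, 0, 0.04, 0, 0, 0],
])

```text
clock: 3.08
eef_pos: [654.1, -223.0, 85.2]
tcp_rot: [-3.142, 0.0, 1.125]
contact_force: [0.2, -0.5, -0.4]
opening: -0.001
grasp_force: 0.0
```

```bash
python3 - <<'E'
from h import *
s=sensors.sense();print(s["clock"],s["eef_pos"],s["tcp_rot"],s["contact_force"])
shot("wrist","w2");shot("scene","s2")
a=cv2.imread("pics/w2.png");b=cv2.imread("pics/s2.png")[160:260,140:240]
cv2.imwrite("pics/c2.png",np.hstack([cv2.resize(a,(400,300)),cv2.resize(b,(300,300),interpolation=cv2.INTER_CUBIC)]))
E
```

```text
3.075 [ 654.13906291 -223.04206837   85.23876689] [-3.14152297e+00  7.69816400e-05  1.12496899e+00] [ 0.18015073 -0.47767377 -0.3763681 ]
```

View pics/c2.png

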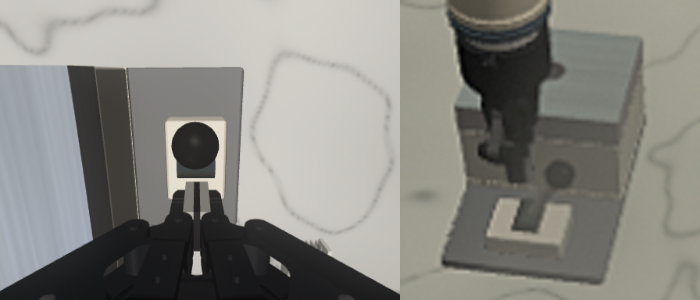

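The ball has swung past the finger to the +y side, at about (195,145) in the left crop. I'll back off, rise, and measure it.

move_arm([
  [0, 0, 0, -0.02, 0, 0, 0],
  [0, 0, 0, -0.03, 0, -0.02, 0],
  [0, 0, 0, -0.03, 0, -0.07, 0],
  [0, 0, 0, -0.03, 0, -0.12, 0],
  [0, 0, 0, -0.03, 0, -0.155, 0],
  [0, 0, 0, -0.03, 0, -0.155, 0],
  [0, 0, 0, -0.03, 0, -0.155, 0],
])

```text
clock: 4.05
eef_pos: [640.6, -250.7, 240.6]
tcp_rot: [3.141, 0.0, 1.124]
contact_force: [0.2, -0.1, -0.1]
opening: 0.003
grasp_force: 0.0
```

```bash
python3 - <<'E'
from h import *
s=sensors.sense();print(s["clock"],s["eef_pos"],s["tcp_rot"])
im,d,cp=shot("wrist","w3")
g=cv2.cvtColor(im,cv2.COLOR_RGB2GRAY)
for b in [onz(cp,249.6,185.6,95)]:pass
_,_,c2=load("w2");print("w2 ball",onz(c2,249.6,185.6,95),"expected on 667.9 -190.6")
m=(g<45).astype(np.uint8);m[230:]=0
n,l,st,c=cv2.connectedComponentsWithStats(m)
for i in range(1,n):
    if st[i,4]>150:print(st[i].tolist(),c[i].round(1),onz(cp,*c[i],95).round(1))
R=lambda a:np.array([[np.cos(a),-np.sin(a)],[np.sin(a),np.cos(a)]])
T=np.linalg.inv(cp["world_from_camera"])
E
```

```text
4.05 [ 640.61515202 -250.71278401  240.61393759] [3.14147053e+00 4.64073552e-05 1.12409956e+00]
w2 ball [ 668.07227785 -190.23994699   95.        ] expected on 667.9 -190.6
[237, 85, 29, 31, 704] [250.8  99.7] [ 668.1 -190.1   95. ]
```

View pics/w3.png

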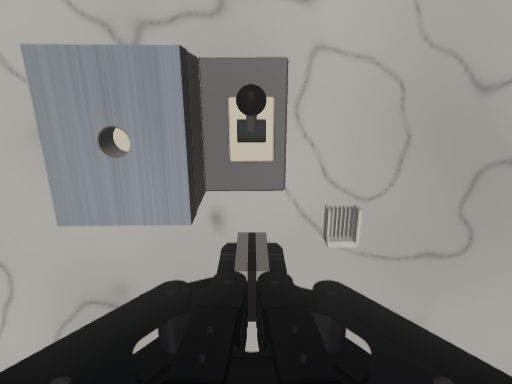

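The ball is at (251,100), which works out to (668.1,-190.1). Fully on is expected at (667.9,-190.6), so the switch is on. The port is at about (114,141). Next is the trimmer.

move_arm([
  [0, 0, 0, 0.022, -0.024, -0.01, 0.06],
  [0, 0, 0, 0.062, -0.067, -0.02, 0.06],
  [0, 0, 0, 0.102, -0.11, -0.02, 0.06],
  [0, 0, 0, 0.142, -0.153, -0.02, 0.06],
  [0, 0, 0, 0.182, -0.196, -0.02, 0.06],
  [0, 0, 0, 0.222, -0.239, -0.02, 0.06],
  [0, 0, 0, 0.243, -0.26, -0.02, 0.06],
  [0, 0, 0, 0.243, -0.26, -0.02, 0.06],
])

```text
clock: 5.1
eef_pos: [510.1, 82.6, 259.3]
tcp_rot: [-3.14, 0.001, 1.128]
contact_force: [-0.5, -0.5, 0.5]
opening: 0.701
grasp_force: 0.0
```

move_arm([
  [0, 0, 0, 0, 0, 0, 0.06],
  [0, 0, 0, 0, 0, 0, 0.06],
])

```text
clock: 5.35
eef_pos: [511.7, 80.2, 259.9]
tcp_rot: [-3.141, 0.001, 1.124]
contact_force: [-0.7, 0.2, 0.1]
opening: 0.706
grasp_force: 0.0
```

```bash
python3 - <<'E'
from h import *
s=sensors.sense();print(s["clock"],s["eef_pos"],s["tcp_rot"],s["opening"])
shot("wrist","w4")
E
```

```text
5.35 [511.66741599  80.20114833 259.90547367] [-3.14116208e+00  5.59894171e-04  1.12354933e+00] 0.7063689602222218
```

View pics/w4.png

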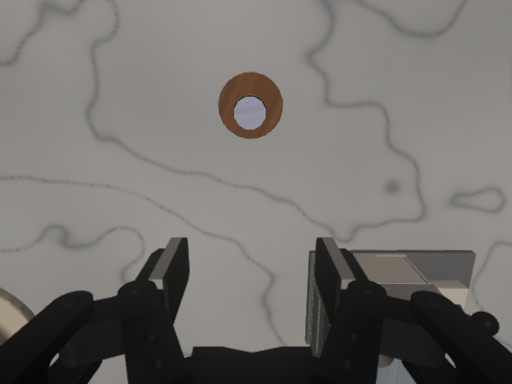

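The trimmer's top is at (250,112), and the stand is around it at (251,105).

```bash
python3 - <<'E'
from h import *
im,d,cp=load("w4");P=cloud(cp,d)
hsv=cv2.cvtColor(im,cv2.COLOR_RGB2HSV)
w=np.zeros(d.shape,np.uint8);w[65:145,210:295]=1
wood=((hsv[...,1]>80)&(w>0)).astype(np.uint8)
cn=max(cv2.findContours(wood,cv2.RETR_EXTERNAL,cv2.CHAIN_APPROX_NONE)[0],key=cv2.contourArea)
(cx,cy),r=cv2.minEnclosingCircle(cn);e=cv2.fitEllipse(cn);print("stand",e)
hul=np.zeros_like(wood);cv2.drawContours(hul,[cn],-1,1,-1)
g=cv2.cvtColor(im,cv2.COLOR_RGB2GRAY)
top=((hsv[...,2]>130)&(hsv[...,1]<70)&(hul>0)).astype(np.uint8)
cn2=max(cv2.findContours(top,cv2.RETR_EXTERNAL,cv2.CHAIN_APPROX_NONE)[0],key=cv2.contourArea);e2=cv2.fitEllipse(cn2);print("top",e2)
print("depth z: stand ring",np.nanmedian(P[80:92,240:262,2]),"handle",np.nanmedian(P[106:119,244:256,2]))
print("stand@95",onz(cp,*e[0],95),"top@185",onz(cp,*e2[0],185))
# trimmer top in fixed views: z~183 surface top
_,_,cs=load("scene0");_,_,cd=load("side0")
print("two-view check",[ (t,np.nanmax(cloud(c,load(t)[1])[v-30:v+5,u-6:u+7,2])) for t,c,u,v in(("scene0",cs,292,150),("side0",cd,262,205))])
im3,d3,c3=load("w3");g3=cv2.cvtColor(im3,cv2.COLOR_RGB2GRAY)
import sys
for t,(u,v) in(("w1",(103,84)),("w3",(114,141))):
    I,D,C=load(t);gg=cv2.cvtColor(I,cv2.COLOR_RGB2GRAY).astype(float);b=I[v-25:v+25,u-25:u+25].astype(float)
    ref=np.median(b.reshape(-1,3),0);m=(np.abs(b-ref).sum(-1)>60).astype(np.uint8)
    k=max(cv2.findContours(m,cv2.RETR_EXTERNAL,cv2.CHAIN_APPROX_NONE)[0],key=cv2.contourArea);k=cv2.convexHull(k)
    E=cv2.fitEllipse(k);c=(E[0][0]+u-25,E[0][1]+v-25);print(t,c,E[1],onz(C,*c,112))
E
```

```text
stand ((250.10365295410156, 104.89569854736328), (62.68196487426758, 65.11141967773438), 176.94471740722656)
top ((249.38128662109375, 112.51966094970703), (30.82136344909668, 31.59031867980957), 7.2202959060668945)
depth z: stand ring 96.17798967726975 handle 186.10317974637047
stand@95 [536.17627579 136.42983386  95.        ] top@185 [535.853875  135.8144381 185.       ]
two-view check [('scene0', np.float64(187.58502323640482)), ('side0', np.float64(186.61501540818108))]
w1 (101.78462028503418, 82.38726234436035) (33.28523254394531, 39.48691940307617) [ 549.66067353 -170.24158348  112.        ]
w3 (113.12867736816406, 141.55791091918945) (29.24112892150879, 34.509727478027344) [ 549.42458652 -170.47684243  112.        ]
```

move_arm([
  [0, 0, 0, 0.03, -0.001, 0, 0.06],
  [0, 0, 0, 0.061, -0.002, 0, 0.06],
  [0, 0, 0, 0.061, -0.002, 0.03, 0.06],
  [0, 0, 0, 0.061, -0.002, 0.07, 0.06],
  [0, 0, 0, 0.061, -0.002, 0.11, 0.06],
  [0, 0, 0, 0.061, -0.002, 0.134, 0.06],
  [0, 0, 0, 0.061, -0.002, 0.134, 0.06],
  [0, 0, 0, 0.061, -0.002, 0.134, 0.06],
])

```text
clock: 6.4
eef_pos: [536.8, 136.8, 127.2]
tcp_rot: [3.141, -0.001, 1.124]
contact_force: [0.8, 0.9, 0.5]
opening: 0.701
grasp_force: 0.0
```

move_arm([
  [0, 0, 0, 0, 0, 0, 0.035],
  [0, 0, 0, 0, 0, 0, 0.028],
  [0, 0, 0, 0, 0, 0, 0.02],
  [0, 0, 0, 0, 0, 0, 0.01],
  [0, 0, 0, 0, 0, 0, 0.01],
  [0, 0, 0, 0, 0, 0, 0.01],
  [0, 0, 0, 0, 0, 0, 0.01],
], grip_force=40)

```text
clock: 7.28
eef_pos: [536.5, 137.2, 127.1]
tcp_rot: [3.141, -0.001, 1.125]
contact_force: [-1.4, 0.0, 5.7]
opening: 0.248
grasp_force: 38.8
```

```bash
python3 - <<'E'
from h import *
s=sensors.sense();print({k:np.round(s[k],4) for k in("clock","eef_pos","tcp_rot","contact_force","wrist_torque","opening","grasp_force")})
E
```

```text
{'clock': np.float64(7.275), 'eef_pos': array([536.4697, 137.2199, 127.0843]), 'tcp_rot': array([ 3.1406e+00, -7.0000e-04,  1.1249e+00]), 'contact_force': array([-1.4144,  0.021 ,  5.7256]), 'wrist_torque': array([-0.1087,  0.1449,  0.0015]), 'opening': np.float64(0.2483), 'grasp_force': np.float64(38.8125)}
```

move_arm([
  [0, 0, 0, 0, 0, -0.01, 0.01],
  [0, 0, 0, 0, 0, -0.035, 0.01],
  [0, 0, 0, 0, 0, -0.065, 0.01],
  [0, 0, 0, 0, 0, -0.1, 0.01],
  [0, 0, 0, 0, 0, -0.135, 0.01],
  [0, 0, 0, 0, 0, -0.15, 0.01],
  [0, 0, 0, 0, 0, -0.15, 0.01],
  [0, 0, 0, 0, 0, -0.15, 0.01],
])

```text
clock: 8.28
eef_pos: [535.2, 136.9, 274.8]
tcp_rot: [-3.14, 0.001, 1.125]
contact_force: [-0.2, 0.8, -0.7]
opening: 0.249
grasp_force: 39.4
```

```bash
python3 - <<'E'
from h import *
s=sensors.sense();print({k:np.round(s[k],4) for k in("clock","eef_pos","tcp_rot","contact_force","wrist_torque","opening","grasp_force")})
P0=s["eef_pos"]
crops=[]
for n in("scene","side","wrist"):
    im,d,cp=shot(n,n[0]+"5")
    K=np.array(cp["camera_matrix"]);T=np.linalg.inv(cp["world_from_camera"])
    q=T@np.array([P0[0],P0[1],P0[2]-50,1]);a=q[:2]/q[2];a=a*(1+cp["k1"]*(a@a))
    u,v=(K@[a[0],a[1],1])[:2].round().astype(int);print(n,u,v)
    h=40 if n!="wrist" else 90
    x0=max(0,min(u-h,512-2*h));y0=max(0,min(v-h,384-2*h));print(n,"origin",x0,y0)
    c=cv2.cvtColor(im,cv2.COLOR_RGB2BGR)[y0:y0+2*h,x0:x0+2*h];crops.append(cv2.resize(c,(266,266),interpolation=cv2.INTER_CUBIC))
cv2.imwrite("pics/c5.png",np.hstack(crops))
E
```

```text
{'clock': np.float64(8.275), 'eef_pos': array([535.1738, 136.8979, 274.8405]), 'tcp_rot': array([-3.1399e+00,  1.4000e-03,  1.1248e+00]), 'contact_force': array([-0.2435,  0.8456, -0.6864]), 'wrist_torque': array([-0.0007, -0.0078,  0.0094]), 'opening': np.float64(0.2485), 'grasp_force': np.float64(39.3985)}
scene 295 128
scene origin 255 88
side 261 181
side origin 221 141
wrist 253 212
wrist origin 163 122
```

View pics/c5.png

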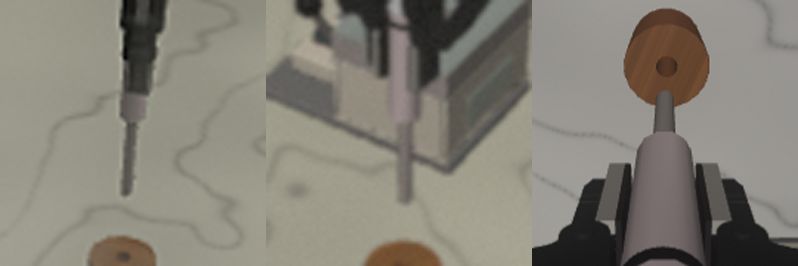

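The crops show the trimmer held roughly vertical in all three views, with the stem clear of the stand. I'll fit its axis.

```bash
cat > ax.py <<'E'
from h import *
def axis(specs,verbose=1):
    N=[];O=[]
    for tag,rows,c0,c1,h in specs:
        im,d,cp=load(tag);g=cv2.GaussianBlur(cv2.cvtColor(im,cv2.COLOR_RGB2GRAY),(3,3),0).astype(float)
        pts=[]
        for i,r in enumerate(range(*rows)):
            f=(r-rows[0])/max(1,rows[1]-1-rows[0]);c=c0+(c1-c0)*f;x0=int(round(c))-h
            gr=np.diff(g[r,x0:x0+2*h+1])
            a=gr[:h].argmin();b=h+gr[h:].argmax()
            sub=lambda k:k+(lambda y:0 if not 0<k<len(gr)-1 or (y[0]-2*y[1]+y[2])==0 else np.clip(.5*(y[0]-y[2])/(y[0]-2*y[1]+y[2]),-.5,.5))(gr[k-1:k+2])
            pts.append((x0+(sub(a)+sub(b))/2+.5,r,b-a))
        pts=np.array(pts);k=np.abs(pts[:,2]-np.median(pts[:,2]))<=1.5
        p=np.polyfit(pts[k,1],pts[k,0],1);res=pts[k,0]-np.polyval(p,pts[k,1])
        if verbose:print(tag,"n",k.sum(),"width",np.median(pts[:,2]),"rms",res.std().round(2),"ends",np.polyval(p,[rows[0],rows[1]-1]).round(2))
        R=[]
        for r in range(*rows):
            o,q=ray(cp,np.polyval(p,r),r);R.append(q/np.linalg.norm(q))
        n=np.linalg.svd(np.array(R))[2][2];N.append(n);O.append(n@o)
    N=np.array(N);O=np.array(O)
    def at(z):
        s=np.linalg.lstsq(N[:,:2],O-N[:,2]*z,rcond=None)[0];return s,(N[:,:2]@s-(O-N[:,2]*z)).round(2)
    return at
E
python3 - <<'E'
from ax import *
S=[("s5",(127,144),293.7,293,6),("s5",(127,144),293.7,293,6)]
sc=("s5",(127,144),293.7,293,6);sd=("s5",)
import numpy as np
# side tag clashes with scene ("s5"): file s5 is the side shot, so re-shoot scene
shot("scene","sc5")
sc=("sc5",(127,144),293.7,293,6);sd=("s5",(181,199),262.2,262.5,7);wr=("w5",(188,208),253,253,12)
for S in([sc,sd],[sc,sd,wr]):
    at=axis(S)
    for z in(165,200,245):print(z,*at(z))
s=sensors.sense();print(s["eef_pos"],s["clock"])
_,_,cw=load("w5");print("tip wrist ray at z=162..168",onz(cw,253,184,162),onz(cw,253,184,168))
_,_,a=load("sc5");_,_,b=load("s5");print("tip",tri([(a,292.9,146),(b,262.5,201.6)]))
E
```

```text
sc5 n 17 width 3.0 rms 0.04 ends [293.95 292.69]
s5 n 14 width 5.0 rms 0.11 ends [262.36 262.5 ]
165 [533.41723076 133.5880957 ] [-0.  0.]
200 [533.53218363 133.60166872] [-0.  0.]
245 [533.67998019 133.61911974] [-0.  0.]
sc5 n 17 width 3.0 rms 0.04 ends [293.95 292.69]
s5 n 14 width 5.0 rms 0.11 ends [262.36 262.5 ]
w5 n 17 width 14.0 rms 0.15 ends [252.37 252.23]
165 [533.34386112 133.65895932] [-0.04 -0.06  0.05]
200 [533.37354047 133.75489328] [-0.08 -0.14  0.12]
245 [533.41169963 133.87823693] [-0.13 -0.23  0.19]
[535.4928144  136.95995444 275.17522494] 8.475
tip wrist ray at z=162..168 [535.53993257 137.14052305 162.        ] [536.2877223 138.7379454 168.       ]
tip (array([533. , 135.4, 160.4]), [0.3, 0.3])
```

move_arm([
  [0, 0, 0, -0.015, 0.008, 0, 0.01],
  [0, 0, 0, -0.05, 0.027, 0, 0.01],
  [0, 0, 0, -0.095, 0.051, 0, 0.01],
  [0, 0, 0, -0.145, 0.077, 0, 0.01],
  [0, 0, 0, -0.195, 0.104, 0, 0.01],
  [0, 0, 0, -0.235, 0.125, 0, 0.01],
  [0, 0, 0, -0.26, 0.139, 0, 0.01],
  [0, 0, 0, -0.271, 0.1446, 0, 0.01],
])

```text
clock: 9.48
eef_pos: [549.0, -172.0, 276.0]
tcp_rot: [-3.141, 0.0, 1.123]
contact_force: [0.5, 0.2, -1.1]
opening: 0.243
grasp_force: 39.4
```

move_arm([
  [0, 0, 0, 0, 0, 0, 0.01],
  [0, 0, 0, 0, 0, 0, 0.01],
  [0, 0, 0, 0, 0, 0.02, 0.01],
  [0, 0, 0, 0, 0, 0.03, 0.01],
  [0, 0, 0, 0, 0, 0.03, 0.01],
  [0, 0, 0, 0, 0, 0.03, 0.01],
])

```text
clock: 10.22
eef_pos: [549.9, -169.6, 246.8]
tcp_rot: [3.141, -0.0, 1.125]
contact_force: [-0.4, 0.2, -0.4]
opening: 0.245
grasp_force: 39.4
```

```bash
python3 - <<'E'
from h import *
s=sensors.sense();print({k:np.round(s[k],4) for k in("clock","eef_pos","tcp_rot","contact_force","opening","grasp_force")})
crops=[]
for n,t,x0,y0,h in(("scene","sc6",150,130,40),("side","sd6",231,80,40),("wrist","w6",163,90,90)):
    im,d,cp=shot(n,t)
    c=cv2.cvtColor(im,cv2.COLOR_RGB2BGR)[y0:y0+2*h,x0:x0+2*h];crops.append(cv2.resize(c,(266,266),interpolation=cv2.INTER_CUBIC))
cv2.imwrite("pics/c6.png",np.hstack(crops))
E
```

```text
{'clock': np.float64(10.225), 'eef_pos': array([ 549.8683, -169.5563,  246.8089]), 'tcp_rot': array([ 3.1410e+00, -1.0000e-04,  1.1253e+00]), 'contact_force': array([-0.4397,  0.1694, -0.4294]), 'opening': np.float64(0.2453), 'grasp_force': np.float64(39.4045)}
```

View pics/c6.png

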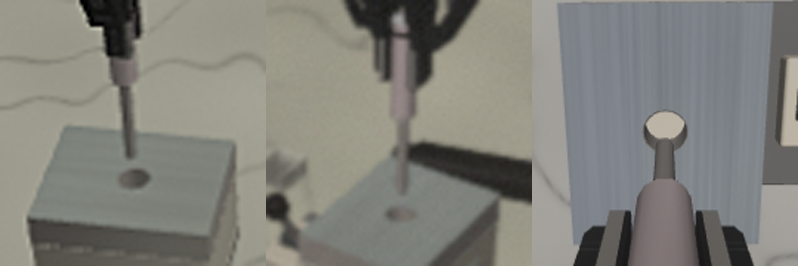

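The crops show the stem hanging directly over the port in both fixed views, with the tip above the rim. In the wrist crop the stem enters the port's image at (665,145). I'll compare the stem axis with the port centre in the same cameras.

```bash
python3 - <<'E'
from ax import *
port={}
for t,u,v,th in(("scene0",190,183,116),("side0",271,144,121)):
    im,d,cp=load(t);g=cv2.cvtColor(im,cv2.COLOR_RGB2GRAY)[v-12:v+13,u-14:u+15]
    G=cv2.resize(g,None,fx=8,fy=8,interpolation=cv2.INTER_CUBIC);m=(G<th).astype(np.uint8)
    k=max(cv2.findContours(m,cv2.RETR_EXTERNAL,cv2.CHAIN_APPROX_NONE)[0],key=cv2.contourArea);e=cv2.fitEllipse(k)
    c=((e[0][0]+.5)/8-.5+u-14,(e[0][1]+.5)/8-.5+v-12);port[t]=c;print(t,np.round(c,2),np.round(e[1],1)/8)
_,_,cs=load("scene0");_,_,cd=load("side0")
sc=("sc6",(157,175),187.6,189,6);sd=("sd6",(119,136),271.8,272,7)
at=axis([sc,sd]);a112,_=at(112);print("axis",[(z,at(z)[0].round(2)) for z in(112,133,213)])
# port from the same planes: lateral constraint of each camera at z=112
N=[];O=[]
for cp,t in((cs,"scene0"),(cd,"side0")):
    u,v=port[t];o,r=ray(cp,u,v);_,r2=ray(cp,u,v-10);n=np.cross(r,r2-r+r);up=np.array([0,0,1.]);n=np.cross(r,up);n/=np.linalg.norm(n);N.append(n);O.append(n@o)
N=np.array(N);O=np.array(O);p=np.linalg.solve(N[:,:2],O-N[:,2]*112);print("port fixed",p)
e=p-a112;R=np.array([[np.cos(1.125),np.sin(1.125)],[np.sin(1.125),-np.cos(1.125)]])
print("move world",e,"tool x,y",R@e)
# wrist: port lateral & stem lateral (tool y)
im,d,cw=load("w6");g=cv2.cvtColor(im,cv2.COLOR_RGB2GRAY)
for t,u,v in(("w6",253,178),):
    b=im[v-22:v+8,u-22:u+23].astype(float);ref=np.median(im[130:160,200:300].reshape(-1,3),0);m=(np.abs(b-ref).sum(-1)>60).astype(np.uint8)
    xs=[(np.flatnonzero(row).min()+u-22,np.flatnonzero(row).max()+u-22) for row in m if row.any()];print("port spans",xs)
axis([("w6",(192,208),253,253,12)])
E
```

```text
scene0 [190.05 183.29] [6.2  9.85]
side0 [270.58 143.97] [4.9625 9.9375]
sc6 n 18 width 3.0 rms 0.07 ends [187.07 188.39]
sd6 n 11 width 4.0 rms 0.06 ends [271.92 272.04]
axis [(112, array([ 546.42, -173.83])), (133, array([ 546.77, -173.6 ])), (213, array([ 548.1 , -172.71]))]
port fixed [ 550.74127995 -171.99027071]
move world [4.32176421 1.84208742] tool x,y [3.52549902 3.10512296]
port spans [(np.int64(252), np.int64(253)), (np.int64(247), np.int64(258)), (np.int64(245), np.int64(260)), (np.int64(246), np.int64(262)), (np.int64(243), np.int64(263)), (np.int64(242), np.int64(264)), (np.int64(241), np.int64(263)), (np.int64(240), np.int64(264)), (np.int64(240), np.int64(266)), (np.int64(239), np.int64(266)), (np.int64(239), np.int64(267)), (np.int64(238), np.int64(267)), (np.int64(238), np.int64(267)), (np.int64(238), np.int64(267)), (np.int64(238), np.int64(267)), (np.int64(238), np.int64(267)), (np.int64(238), np.int64(267)), (np.int64(238), np.int64(267)), (np.int64(239), np.int64(267)), (np.int64(239), np.int64(267)), (np.int64(240), np.int64(266)), (np.int64(240), np.int64(266))]
w6 n 16 width 14.0 rms 0.07 ends [252.22 252.23]
```

```bash
cat > wr.py <<'E'
from h import *
from scipy.optimize import least_squares
ya=1.125;ex=np.array([np.cos(ya),np.sin(ya)]);ey=np.array([np.sin(ya),-np.cos(ya)])
def port_w(tag,u0,v0,th=60,rmax=24,vmax=999,z=112):
    im,d,cp=load(tag);ref=np.median(im[v0-45:v0-25,u0-40:u0+40].reshape(-1,3),0)
    D=cv2.resize(np.abs(im.astype(float)-ref).sum(-1)[v0-rmax:v0+rmax,u0-rmax:u0+rmax].astype(np.float32),None,fx=4,fy=4,interpolation=cv2.INTER_CUBIC)
    m=(D>th).astype(np.uint8);k=max(cv2.findContours(m,cv2.RETR_EXTERNAL,cv2.CHAIN_APPROX_NONE)[0],key=cv2.contourArea)[:,0]
    q=(k+.5)/4-.5+[u0-rmax,v0-rmax];q=q[q[:,1]<vmax]
    X=np.array([onz(cp,*a,z)[:2] for a in q])
    f=least_squares(lambda p:np.hypot(X[:,0]-p[0],X[:,1]-p[1])-p[2],[*X.mean(0),13],loss="soft_l1",f_scale=.5)
    return f.x,np.sqrt((f.fun**2).mean()),len(q)
def stem_w(tag,P0,z0,z1,r,w=8):
    im,d,cp=load(tag);P=cloud(cp,d).reshape(-1,3);P=P[~np.isnan(P[:,0])]
    q=P[(P[:,2]>z0)&(P[:,2]<z1)];t=(q[:,:2]-P0[:2]);a=t@ex;b=t@ey;k=(abs(a)<25)&(abs(b)<w);q=q[k,:2]
    if len(q)<10:return len(q)
    f=least_squares(lambda p:np.hypot(q[:,0]-p[0],q[:,1]-p[1])-r,P0[:2],loss="soft_l1",f_scale=.5)
    return f.x.round(2),len(q),round(float(np.sqrt((f.fun**2).mean())),2)
E
python3 - <<'E'
from wr import *
P0=np.array([549.87,-169.56])
for th in(40,60,80):print("port w6",port_w("w6",253,172,th,vmax=180))
for th in(40,60,80):print("port w3",port_w("w3",114,141,th))
for z in((137,150),(150,165),(165,180),(180,195),(195,210)):print("stem w",z,stem_w("w6",P0,*z,5))
for z in((217,225),(225,235),(235,245)):print("handle w",z,stem_w("w6",P0,*z,11,13))
for t in("sc6","sd6"):
    for z in((140,175),(175,210)):print(t,z,stem_w(t,P0,*z,5,12))
im,d,cp=load("w6");print(im[176:196,250:256].mean(1).round().astype(int).tolist())
for r in(184,186,188,190):
    p=onz(cp,252.3,r,134.8)[:2];print(r,(p-P0)@ex,(p-P0)@ey)
E
```

```text
port w6 (array([ 549.65146077, -171.14947489,   13.62639761]), np.float64(0.39927583940921146), 226)
port w6 (array([ 549.58478015, -171.49690832,   13.37162453]), np.float64(0.507695009721439), 266)
port w6 (array([ 549.49449488, -171.74029847,   13.26431062]), np.float64(0.4768762250379763), 254)
port w3 (array([ 549.44729039, -170.66758624,   13.44298363]), np.float64(0.2883589432321393), 386)
port w3 (array([ 549.45346557, -170.66106326,   13.23484142]), np.float64(0.2789186067021562), 371)
port w3 (array([ 549.40408704, -170.57624941,   12.98670804]), np.float64(0.4948210999353323), 394)
stem w (137, 150) (array([ 548.99, -171.34]), 45, 0.16)
stem w (150, 165) (array([ 548.99, -171.32]), 72, 0.16)
stem w (165, 180) (array([ 548.92, -171.29]), 88, 0.18)
stem w (180, 195) (array([ 548.84, -171.24]), 102, 0.2)
stem w (195, 210) (array([ 548.79, -171.09]), 41, 0.24)
handle w (217, 225) (array([ 548.66, -171.3 ]), 182, 0.23)
handle w (225, 235) (array([ 548.56, -171.27]), 262, 0.22)
handle w (235, 245) (array([ 548.51, -171.25]), 320, 0.24)
sc6 (140, 175) (array([ 549.85, -171.38]), 32, 1.64)
sc6 (175, 210) (array([ 549.58, -171.1 ]), 38, 1.8)
sd6 (140, 175) (array([ 549.01, -169.46]), 31, 1.78)
sd6 (175, 210) (array([ 548.94, -170.75]), 34, 1.79)
[[188, 179, 165], [187, 179, 166], [187, 179, 166], [188, 179, 166], [187, 179, 165], [188, 180, 166], [187, 180, 166], [146, 140, 130], [106, 102, 98], [99, 95, 92], [100, 95, 92], [100, 96, 93], [100, 96, 93], [100, 96, 93], [100, 96, 93], [100, 96, 93], [100, 96, 92], [100, 95, 93], [100, 95, 93], [100, 96, 93]]
184 0.5659178671669332 0.0575184006333411
186 -1.1554043071711217 0.058551600121945824
188 -2.8832978619422303 0.059587164305568985
190 -4.6177879377503785 0.0606250991978865
```

The wrist depth fit puts the stem at (549.0,-171.3), upright, and the port at (549.5,-171.0). The fixed views suggest a slightly larger offset. I'll make a small correction and lower.

move_arm([
  [0, 0, 0, 0.0012, 0.0006, 0, 0.01],
  [0, 0, 0, 0.0012, 0.0006, 0, 0.01],
  [0, 0, 0, 0.0012, 0.0006, 0.012, 0.01],
  [0, 0, 0, 0.0012, 0.0006, 0.027, 0.01],
  [0, 0, 0, 0.0012, 0.0006, 0.042, 0.01],
  [0, 0, 0, 0.0012, 0.0006, 0.052, 0.01],
  [0, 0, 0, 0.0012, 0.0006, 0.052, 0.01],
  [0, 0, 0, 0.0012, 0.0006, 0.052, 0.01],
])

```text
clock: 11.38
eef_pos: [550.8, -169.0, 194.5]
tcp_rot: [3.141, -0.0, 1.125]
contact_force: [0.2, 0.6, -0.5]
opening: 0.249
grasp_force: 39.4
```

```bash
python3 - <<'E'
from wr import *
s=sensors.sense();print({k:np.round(s[k],4) for k in("clock","eef_pos","tcp_rot","contact_force","opening","grasp_force")})
P0=s["eef_pos"]
crops=[]
for n,t,x0,y0,h in(("scene","sc7",170,160,20),("side","sd7",251,120,20),("wrist","w7",203,140,50)):
    im,d,cp=shot(n,t)
    c=cv2.cvtColor(im,cv2.COLOR_RGB2BGR)[y0:y0+2*h,x0:x0+2*h];crops.append(cv2.resize(c,(266,266),interpolation=cv2.INTER_CUBIC))
cv2.imwrite("pics/c7.png",np.hstack(crops))
for z in((116,125),(125,135),(135,145),(145,156)):print("stem w",z,stem_w("w7",P0,*z,5))
for z in((165,175),(175,185),(185,195)):print("handle w",z,stem_w("w7",P0,*z,11,13))
E
```

```text
{'clock': np.float64(11.375), 'eef_pos': array([ 550.83  , -169.0441,  194.526 ]), 'tcp_rot': array([ 3.1412, -0.    ,  1.1248]), 'contact_force': array([ 0.1693,  0.608 , -0.5263]), 'opening': np.float64(0.2492), 'grasp_force': np.float64(39.4044)}
stem w (116, 125) (array([ 549.97, -170.54]), 50, 0.18)
stem w (125, 135) (array([ 549.98, -170.55]), 66, 0.19)
stem w (135, 145) (array([ 549.85, -170.48]), 76, 0.2)
stem w (145, 156) (array([ 549.68, -170.48]), 25, 0.21)
handle w (165, 175) (array([ 549.65, -170.6 ]), 231, 0.21)
handle w (175, 185) (array([ 549.6 , -170.57]), 280, 0.23)
handle w (185, 195) (array([ 549.56, -170.52]), 318, 0.24)
```

View pics/c7.png

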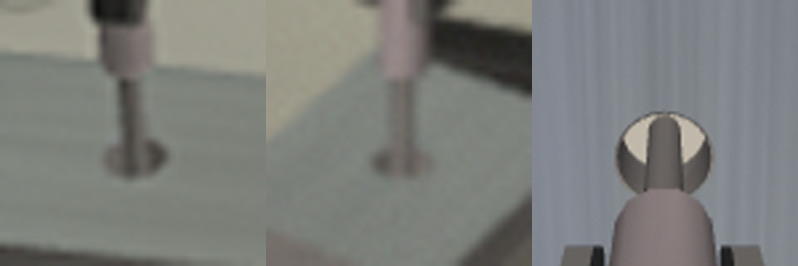

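In the scene crop the stem entry is at x≈132 against the port centre at 135. In the side crop it is 402 against 403, and in the wrist crop 664 against 663. That is centred to within about 1 mm, so I'll lower to the final depth.

move_arm([
  [0, 0, 0, 0.0002, 0, 0.008, 0.01],
  [0, 0, 0, 0.0002, 0, 0.018, 0.01],
  [0, 0, 0, 0.0002, 0, 0.025, 0.01],
  [0, 0, 0, 0.0002, 0, 0.028, 0.01],
  [0, 0, 0, 0.0002, 0, 0.028, 0.01],
  [0, 0, 0, 0.0002, 0, 0.028, 0.01],
  [0, 0, 0, 0.0002, 0, 0.028, 0.01],
  [0, 0, 0, 0.0002, 0, 0.028, 0.01],
])

```text
clock: 12.52
eef_pos: [550.7, -168.8, 166.5]
tcp_rot: [3.141, -0.0, 1.125]
contact_force: [-1.0, 1.3, -0.6]
opening: 0.248
grasp_force: 39.4
```

```bash
python3 - <<'E'
from wr import *
s=sensors.sense();print({k:np.round(s[k],4) for k in("clock","eef_pos","tcp_rot","contact_force","opening","grasp_force")})
P0=s["eef_pos"]
crops=[]
for n,t,x0,y0,h in(("scene","sc8",150,150,50),("side","sd8",231,100,40),("wrist","w8",203,140,50)):
    im,d,cp=shot(n,t)
    c=cv2.cvtColor(im,cv2.COLOR_RGB2BGR)[y0:y0+2*h,x0:x0+2*h];crops.append(cv2.resize(c,(266,266),interpolation=cv2.INTER_CUBIC))
cv2.imwrite("pics/c8.png",np.hstack(crops))
print("stem w",stem_w("w8",P0,115,130,5));print("handle",[stem_w("w8",P0,a,a+12,11,13) for a in(136,150)])
E
```

```text
{'clock': np.float64(12.525), 'eef_pos': array([ 550.7331, -168.8058,  166.4608]), 'tcp_rot': array([ 3.1413, -0.    ,  1.1248]), 'contact_force': array([-0.9632,  1.3133, -0.6109]), 'opening': np.float64(0.2476), 'grasp_force': np.float64(39.4049)}
stem w (array([ 549.55, -170.2 ]), 36, 0.2)
handle [(array([ 549.36, -170.29]), 274, 0.23), (array([ 549.31, -170.25]), 354, 0.23)]
```

View pics/c8.png

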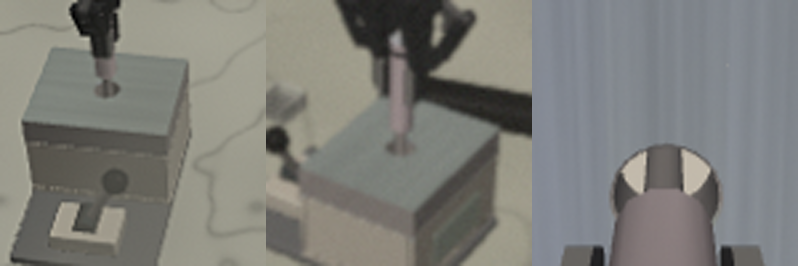

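The stem sits centred in the port, the handle is above the rim, and the switch's ball is on the +y side (on). I'm handing in.

```bash
python3 -c "
from rig import order;print(order.sign_off())"
```

```text
the job is handed in; nothing more can be done
None
```

The switch is fully on, and the gripper holds the trimmer upright and centred in the port to about 1 mm, with roughly 57 of its 80 mm stem below the rim; the job was handed in at about 12.7 s, and no result came back.

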